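Stir the drying beads

TASK

Freshly lacquered wooden beads are drying in the aluminium pan and must not stick to it. Take the wooden stirring rod out of its stand and stir all round the pan with it until every bead has been pushed well away, at least 2 cm, from where it lay, without touching the beads with the fingers. Then stand the rod back in its stand, with all the beads still in the pan.

Things in the scene. Friction and masses are not known exactly. Their poses are not given: they have to be found in the camera images.
- pan_floor (a point): Centre of the inner floor of the round, shallow aluminium pan (no handle; the only pan on the bench, fixed to it), z up. Floor 5 mm above the bench; inner diameter 144 mm at the floor, 152 mm at the rim; outer diameter 160 mm; rolled rim 53 mm above the inner floor. Four beads lie in it.
- stand_socket (a point): Centre of the socket's floor, 12 mm above the bench, z up. The stand, fixed to the bench: dark wooden disc 84 mm across, on it a dark steel tube, 20 mm wide inside up to 42 mm above the socket floor, then a funnel up to a mouth 57 mm wide inside (66 outside), 82 mm above the socket floor. The rod stands in it; the funnel guides it home.
- rod_grip (a point): Middle of the handle of the stirring rod: straight, round, pale wood, 215 mm long, about 80 g, loose, standing in the stand, leaning up to 6 degrees. Handle round (any yaw), 26 mm thick from 33 mm below to 30 mm above this point; rod 16 mm thick below it. Point 40 mm below the top end, 175 mm from the lower end; z along the rod to its top. Gripped firmly, it stays in line with the fingers.
- rod_tip (a point): Lower end of the same stirring rod, on its axis, 175 mm from rod_grip (axis z towards the top).
- bead0_center (a point): Centre of one of the four alike chunky turned wooden beads in the pan: barrel shaped, 24 mm in diameter, 20 mm high, with a small dark bore, 12 g, loose, standing on its flat end on the floor of the pan, within 35 mm of the pan's centre at the start.
- bead1_center (a point): Centre of one of the four alike chunky turned wooden beads in the pan: barrel shaped, 24 mm in diameter, 20 mm high, with a small dark bore, 12 g, loose, standing on its flat end on the floor of the pan, within 35 mm of the pan's centre at the start.
- bead2_center (a point): Centre of one of the four alike chunky turned wooden beads in the pan: barrel shaped, 24 mm in diameter, 20 mm high, with a small dark bore, 12 g, loose, standing on its flat end on the floor of the pan, within 35 mm of the pan's centre at the start.
- bead3_center (a point): Centre of one of the four alike chunky turned wooden beads in the pan: barrel shaped, 24 mm in diameter, 20 mm high, with a small dark bore, 12 g, loose, standing on its flat end on the floor of the pan, within 35 mm of the pan's centre at the start.
Things that resemble listed ones, but are neither listed nor needed, are in the scene too. Of the things that look like the part that bears rod_grip, the middle-sized one is meant.

How it is judged:
By the outcome, as a careful person would: the job done as asked, in the order asked, and still so for the second after the job is handed in, with the robot touching nothing.
It also fails if it takes over 72 s, if anything falls off the work surface, if the arm or the gripper's body presses on something with over 40 N, if the wrist force passes 120 N, or if a joint passes its speed limit or range.

ROBOT

A 7-joint arm with a two-finger parallel gripper is mounted at the origin on the work surface; the furniture and walls round the work are solid. World frame = base frame: x ahead of the robot, y to its left, z up, the work surface at z = 0. Lengths are in m, angles in rad, forces in N, time in s.
With the tool pointing down it reaches from about 0.4 to 0.9 m from the base axis. Payload 5.6 kg.
Tool frame: the origin (TCP) lies midway between the tips of the shut fingers; the grasp point (between the pads) lies 19 mm behind it; z points along the fingers, y is the line along which they close (so a half turn about z gives the same grasp; the last joint's range is limited). The gripper opens to 92 mm and grips with 3 to 60 N. Pads are 20 mm wide; open, the fingers measure 128 mm over their backs; the gripper's body (75 mm by 189 mm) begins 69 mm behind the grasp point.
Start: joints at [1.161, 0.468, -0.012, 1.603, 0.006, 1.071, -0.056], TCP at [0.233, -0.607, 0.215] pointing down, gripper open.
Joint ranges: [-2.53, 2.53], [-0.31, 2.02], [-1.57, 1.55], [0.28, 2.44], [-1.29, 4.43], [0.15, 1.84], [-2.92, 2.92]. Speed limits (rad/s): [2.57, 2.57, 3.14, 3.14, 3.14, 3.14, 3.14].

INTERFACE

Orientations are given as a 3x3 rotation matrix whose columns are the frame's x, y, z axes.
In Python, from station import env, effector, solver, viewer, workorder, search_frame, tip_of gives the robot as it stands. Calls block until the motion is done:
- env.reach(position, orientation): joint-space move of the TCP to a pose.
- env.movel(position, frame=None, rate=0.15): straight line of the TCP; frame=None keeps the orientation; rate is the mean speed in m/s.
- env.goto_joints(angles): joint-space move.
- effector.release() and effector.grasp(squeeze=None): open the fingers fully, or close them until they stop; squeeze is the grip in N (None keeps the last).
- env.pause(seconds).
- solver.inverse_kinematics(position, orientation): joint angles nearest the present ones, or None.
- env.sense(): the state.
- viewer.read_camera(name): name is "side" or "top" or "wrist"; returns (picture, depth): 400x640x3 uint8, red, green, blue; 400x640 float32, m along the optical axis (not along the pixel's ray), 0 where there is no reading.
- viewer.camera_info(name): a dict with "intrinsics" (3x3 intrinsics, pixels), "eye" and "rotation" of the camera in the world; the wrist camera has in their place "T_tool_cam" (4x4, takes a point from camera to tool coordinates, whose origin is the TCP and whose axes are the flange's). Camera axes: x right, y up, looking along -z (the intrinsics and any distortion apply to the point x, -y, -z); pixel columns grow to the right and rows downward; lengths in m; the calibration is good to about 2 mm. A picture is of the moment at which its call begins: read the wrist's pose just before it. camera_info takes no time and is no camera call.
A pose or a line that the arm cannot do raises env.PlanningError and nothing moves.
- workorder.finish_job(): hands the job in; it is judged then, once.
Trained networks look in the newest picture that a camera, given by its name, has taken for a name from the list of things; names that differ only in an ending like _2 or _b are one class to them, and where a whole thing is asked for, a point or a joint stands for the part that bears it (a point fixed in the world has none). Each returns a list of dicts, best first, with "score" (0 to 1); they miss things now and then, are a little off and sometimes report something else, mostly with a low value. They report only what shows in the picture. A call takes as long as a camera call. They do not tell look-alikes from the thing itself.
- search_frame(camera, name): "at" ([x, y, z] in m, in world coordinates, good to about 4 mm: the middle of the surface that is visible of it).
- tip_of(camera, name): "at" ([x, y, z] in m, in world coordinates, good to about 4 mm: a listed point, or the origin of a listed thing).
The state is a dict: "t": time; "joint_positions": joint angles; "joint_velocities": joint speeds; "tau": joint torques, N m; "ee_pos": TCP position; "tcp_rot": TCP orientation; "wrist_force": force on the tool from outside, world axes, zero at the start; "moment": the same for the moment, N m; "gripper_width": finger opening in m; "grasp_force": force on a finger pad.
Only numpy, scipy, OpenCV 4.12 (cv2) and the standard library are available. Lean on these libraries where they do the work, as an engineer would, in place of code of your own. Each camera call takes 0.05 s, during which the arm holds its last target. There are 200 camera calls.

## Working session

There is one attempt and no reset: what is moved stays moved. The work goes in short steps, each a Python script; the robot and the scene stay as the last script left them, time stands still between calls to the robot, and variables do not carry over. Pictures are saved under pics/ and viewed, at most 10 in all, crops included, and the job is handed in when it is done.

```bash
mkdir -p pics; ls
python3 - <<'E'
from station import *
import cv2,numpy as np
ims=[]
for c in ("top","side"):
    p,d=viewer.read_camera(c); ims.append(p)
    for n in ("pan_floor","stand_socket","rod_grip","rod_tip","bead0_center"):
        for r in tip_of(c,n)[:6]: print(c,n,np.round(r["at"],3),round(r["score"],2))
    i=viewer.camera_info(c); print({k:(np.round(v,3).tolist() if not isinstance(v,str) else v) for k,v in i.items()})
    cv2.imwrite(f"pics/{c}0.png",p[:,:,::-1])
print(env.sense()["t"])
E
```

```text
pics
top pan_floor [ 0.472 -0.147  0.004] 0.93
top stand_socket [0.432 0.088 0.013] 0.78
top rod_grip [0.434 0.097 0.185] 0.78
top rod_grip [0.378 0.182 0.137] 0.77
top rod_grip [0.516 0.161 0.234] 0.77
top rod_tip [0.526 0.163 0.001] 0.96
top rod_tip [0.436 0.093 0.009] 0.69
top rod_tip [ 0.376  0.183 -0.001] 0.69
top rod_tip [0.434 0.089 0.013] 0.36
top bead0_center [ 0.495 -0.133  0.016] 0.53
top bead0_center [ 0.455 -0.167  0.015] 0.2
{'intrinsics': [[462.496, 0.0, 319.939], [0.0, 462.496, 205.782], [0.0, 0.0, 1.0]], 'eye': [0.264, -0.021, 0.966], 'rotation': [[0.052, 0.973, -0.227], [-0.999, 0.049, -0.019], [-0.007, 0.228, 0.974]]}
side pan_floor [ 0.47  -0.146  0.005] 0.67
side pan_floor [ 0.49  -0.165  0.014] 0.27
side stand_socket [0.435 0.093 0.011] 0.94
side rod_grip [0.436 0.093 0.187] 0.76
side rod_grip [0.525 0.163 0.235] 0.71
side rod_grip [0.378 0.181 0.135] 0.56
side rod_tip [0.519 0.168 0.002] 0.91
side rod_tip [0.379 0.181 0.002] 0.81
side rod_tip [0.436 0.093 0.01 ] 0.28
side bead0_center [ 0.493 -0.133  0.013] 0.51
{'intrinsics': [[437.043, 0.0, 316.81], [0.0, 437.043, 201.866], [0.0, 0.0, 1.0]], 'eye': [0.404, -0.721, 0.708], 'rotation': [[0.996, 0.058, -0.064], [-0.086, 0.628, -0.773], [-0.005, 0.776, 0.631]]}
0.6
```

View pics/top0.png

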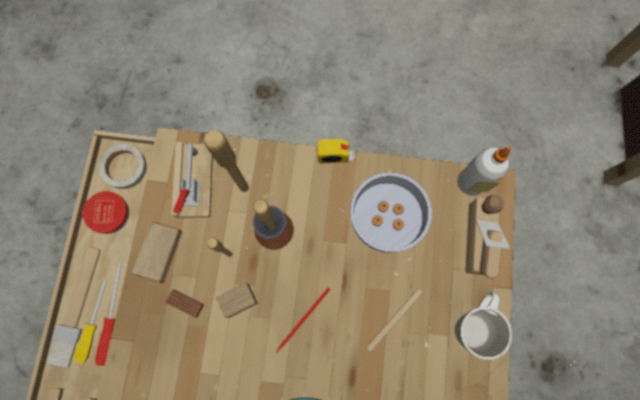

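View pics/side0.png

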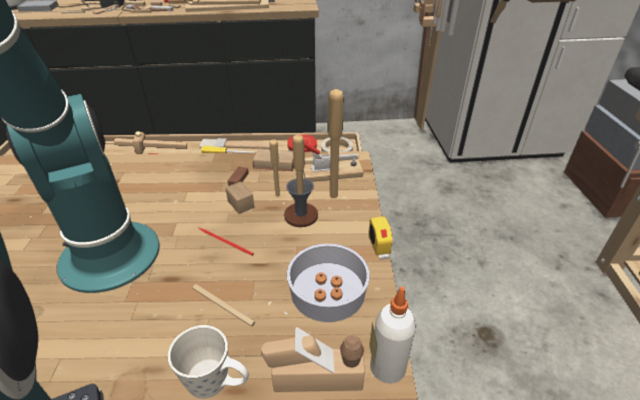

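The top view shows the pan at about (391,212), with beads at (383,206), (398,209), (379,220) and (398,225). The rod stands in its funnel stand at (265,210), with the taller look-alike behind it at (220,145) and the smaller one at (215,245). The side view agrees: rod at (298,165), pan at (328,282).

```bash
cat > h.py <<'E'
from station import *
import cv2,numpy as np
from scipy.optimize import least_squares
def cloud(c):
    p,d=viewer.read_camera(c); i=viewer.camera_info(c); K=i["intrinsics"]
    dist=np.array(i.get("distortion",np.zeros(5)),float) if not isinstance(i.get("distortion"),(str,type(None))) else np.zeros(5)
    v,u=np.mgrid[:400,:640]
    x=cv2.undistortPoints(np.stack([u,v],-1).reshape(-1,1,2).astype(float),np.array(K),dist).reshape(400,640,2)
    P=np.stack([x[...,0]*d,-x[...,1]*d,-d],-1)@np.array(i["rotation"]).T+np.array(i["eye"])
    P[d<=0]=np.nan
    return p,P
def fit_rod(clouds,g0):
    pts=np.vstack([P[(np.hypot(P[...,0]-g0[0],P[...,1]-g0[1])<.03)&(abs(P[...,2]-g0[2]+.015)<.05)] for P in clouds])
    def axis(q):
        a=np.array([q[2],q[3],1.]);return np.array([q[0],q[1],g0[2]]),a/np.linalg.norm(a)
    def res(q):
        o,a=axis(q);w=pts-o;s=w@a
        return (np.linalg.norm(w-np.outer(s,a),axis=1)-np.where(s>-.033,.013,.008))/.002
    q=least_squares(res,[g0[0],g0[1],0,0],loss="soft_l1").x
    return *axis(q),len(pts),np.median(abs(res(q)))*2
def beads(p,P,pan):
    h=cv2.cvtColor(p,cv2.COLOR_RGB2HSV)
    m=(np.hypot(P[...,0]-pan[0],P[...,1]-pan[1])<.068)&(P[...,2]<.05)&(h[...,1]>110)
    n,l,st,_=cv2.connectedComponentsWithStats(m.astype(np.uint8))
    return [(np.round(np.nanmedian(P[l==k],axis=0),4),st[k,4]) for k in range(1,n) if st[k,4]>12]
E
python3 - <<'E'
from h import *
a=cloud("top");b=cloud("side")
for cl in ([a[1]],[b[1]],[a[1],b[1]]): print(fit_rod(cl,[.435,.094,.187]))
for p,P in (a,b):
    print(beads(p,P,(.471,-.147)))
    # rim circle fit
    m=(abs(P[...,2]-.058)<.006)&(np.hypot(P[...,0]-.471,P[...,1]+.147)<.09)
    q=P[m]; r=least_squares(lambda c:np.hypot(q[:,0]-c[0],q[:,1]-c[1])-.078,[.471,-.147],loss="soft_l1",f_scale=.002).x; print("pan",r,m.sum())
    m=(abs(P[...,2]-.094)<.006)&(np.hypot(P[...,0]-.435,P[...,1]-.092)<.045)&(np.hypot(P[...,0]-.435,P[...,1]-.092)>.022)
    q=P[m]; r=least_squares(lambda c:np.hypot(q[:,0]-c[0],q[:,1]-c[1])-.031,[.435,.092],loss="soft_l1",f_scale=.002).x; print("stand",r,m.sum())
print(viewer.camera_info("top").keys(), env.sense()["tcp_rot"])
E
```

```text
(array([0.43260354, 0.09318186, 0.187     ]), array([ 1.38603594e-03, -8.37010303e-04,  9.99998689e-01]), 161, np.float64(0.19604733444194417))
(array([0.43065073, 0.09395884, 0.187     ]), array([0.00238566, 0.01566378, 0.99987447]), 389, np.float64(0.8215767217395353))
(array([0.43142474, 0.09380259, 0.187     ]), array([0.01056288, 0.00822551, 0.99991038]), 550, np.float64(0.7973593018091203))
[(array([ 0.489 , -0.1342,  0.0248]), np.int32(64)), (array([ 0.4849, -0.1653,  0.0252]), np.int32(64)), (array([ 0.4583, -0.1224,  0.025 ]), np.int32(64)), (array([ 0.4528, -0.1659,  0.0247]), np.int32(66))]
pan [ 0.47214838 -0.14459506] 760
stand [0.43254086 0.093325  ] 267
[(array([ 0.4601, -0.1295,  0.0243]), np.int32(82)), (array([ 0.4883, -0.1604,  0.0244]), np.int32(183)), (array([ 0.4542, -0.1732,  0.0246]), np.int32(91))]
pan [ 0.47179331 -0.14650122] 780
stand [0.43085929 0.09215273] 174
dict_keys(['intrinsics', 'eye', 'rotation']) [[ 9.33498296e-01  3.58581833e-01 -9.12716106e-06]
 [ 3.58581831e-01 -9.33498294e-01 -7.84855707e-05]
 [-3.66636890e-05  6.99933124e-05 -9.99999997e-01]]
```

Run:
```python
from h import *
x,y=.4318,.0934
best=None
for s in (1,-1):
    yy=s*np.array([-.62,.785,0]);yy/=np.linalg.norm(yy);z=np.array([0,0,-1.]);R=np.column_stack([np.cross(yy,z),yy,z])
    qs=[solver.inverse_kinematics([x,y,h],R) for h in (.40,.168)]+[solver.inverse_kinematics([.472,-.1455,.17],R)]
    print(s,[None if q is None else np.round(q,2) for q in qs])
    if all(q is not None for q in qs) and (best is None or abs(qs[0][6])<best[0]): best=(abs(qs[0][6]),R)
R=best[1]; np.save("R.npy",R)
env.reach([x,y,.40],R); print(env.sense()["t"])
a=cloud("top");b=cloud("side")
print(fit_rod([b[1]],[.432,.0934,.187]))
env.movel([x,y,.168],rate=.12); s=env.sense(); print(s["t"],s["wrist_force"],s["ee_pos"])
cv2.imwrite("pics/s1.png",viewer.read_camera("side")[0][:,:,::-1])
```

```text
1 [array([-0.74, -0.07,  0.42,  1.84,  0.03,  1.37,  1.92]), array([ 0.77,  0.53, -1.3 ,  2.08,  0.62,  1.  ,  1.38]), array([ 1.21,  0.67, -1.31,  1.97,  0.74,  1.11,  1.82])]
-1 [array([ 0.63,  0.  , -0.9 ,  1.77,  0.  ,  1.36, -1.17]), array([ 0.48,  0.3 , -0.87,  2.09,  0.3 ,  0.87, -1.47]), array([ 0.55,  0.29, -0.37,  2.  ,  0.14,  0.87, -0.8 ])]
3.35
(array([0.43054715, 0.09394551, 0.187     ]), array([0.00428932, 0.00819322, 0.99995724]), 389, np.float64(0.8569200895810897))
5.5333 [-0.77885313  0.37736998  1.00579174] [0.43216632 0.0934436  0.16845643]
```

View pics/s1.png

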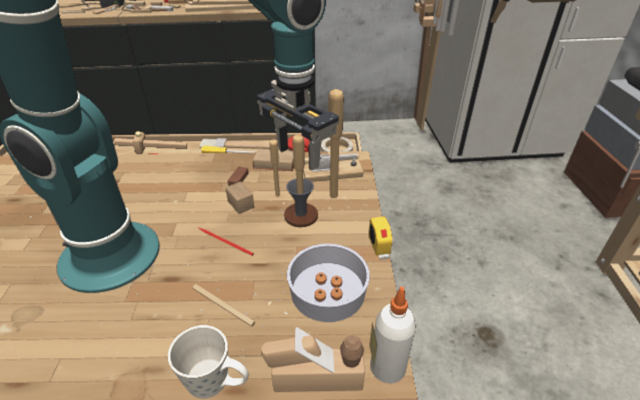

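The gripper stands over the rod, fingers at about (316,150) and (283,130) around the handle at (298,150). I'll check the projection of the fingertips, then grip.

Run:
```python
from h import *
s=env.sense(); R=s["tcp_rot"]; i=viewer.camera_info("side")
def px(P):
    c=np.array(i["rotation"]).T@(np.array(P)-i["eye"]); u=i["intrinsics"]@np.array([c[0],-c[1],-c[2]]); return np.round(u[:2]/u[2])
t=np.array(s["ee_pos"])
print(px(t),px(t+.055*R[:,1]),px(t-.055*R[:,1]),px([.432,.0934,.227]))
effector.grasp(50); s=env.sense(); print(s["t"],s["gripper_width"],s["grasp_force"],s["wrist_force"],s["ee_pos"])
```

```text
[299. 159.] [316. 169.] [283. 150.] [298. 136.]
6.6 0.025365697629660875 49.968691390240565 [-1.08714428  0.76465934 -0.18625876] [0.43175384 0.09346011 0.16799859]
```

Run:
```python
from h import *
p=np.array(env.sense()["ee_pos"]); np.save("g.npy",p)
env.movel(p+[0,0,.125],rate=.15)
env.movel([.472,-.1455,p[2]+.125],rate=.2)
s=env.sense(); print(s["t"],s["gripper_width"],s["wrist_force"],s["ee_pos"])
p,P=cloud("side"); e=s["ee_pos"]
for lo,hi in ((.125,.16),(.18,.21),(.21,.24)):
    m=(np.hypot(P[...,0]-e[0],P[...,1]-e[1])<.03)&(P[...,2]>lo)&(P[...,2]<hi); q=P[m]
    r=least_squares(lambda c:np.hypot(q[:,0]-c[0],q[:,1]-c[1])-.008,e[:2],loss="soft_l1",f_scale=.002).x; print(lo,hi,r,len(q))
m=(np.hypot(P[...,0]-e[0],P[...,1]-e[1])<.03)&(P[...,2]>.1); print("zmin",np.percentile(P[m][:,2],[0,1,2]))
print([ (np.round(r["at"],3),r["score"]) for r in tip_of("side","rod_tip")])
print(beads(*cloud("top"),(.472,-.1455)))
cv2.imwrite("pics/s2.png",p[:,:,::-1])
```

```text
8.9417 0.02507960831555156 [-0.69730403  0.26275987 -1.08695104] [ 0.47199318 -0.14408789  0.29305286]
0.125 0.16 [ 0.4705749  -0.14213594] 67
0.18 0.21 [ 0.47039605 -0.14235055] 115
0.21 0.24 [ 0.47031709 -0.1422128 ] 124
zmin [0.13886119 0.1506326  0.16076048]
[(array([0.382, 0.182, 0.   ]), 0.66), (array([0.523, 0.164, 0.002]), 0.64), (array([ 0.471, -0.146,  0.311]), 0.6), (array([ 0.475, -0.144,  0.136]), 0.58)]
[(array([ 0.4846, -0.1652,  0.0251]), np.int32(63)), (array([ 0.4583, -0.1225,  0.025 ]), np.int32(61)), (array([ 0.4525, -0.1659,  0.0255]), np.int32(63))]
```

View pics/s2.png

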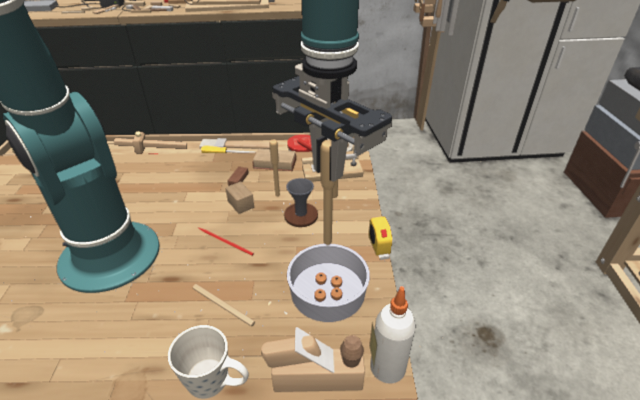

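The rod hangs vertically with its tip at (328,243), above the pan. The beads are untouched at (320,278), (336,282), (319,295) and (336,294). Now stirring.

```bash
cat >> h.py <<'E'
C=np.array([.472,-.1455])
def go(r,deg,z=.165,rate=.08):
    a=np.radians(deg); env.movel([C[0]+r*np.cos(a),C[1]+r*np.sin(a),z],rate=rate)
    s=env.sense(); f=np.linalg.norm(s["wrist_force"])
    if f>20: print("force",r,deg,np.round(s["wrist_force"],1))
    return f
E
python3 - <<'E'
from h import *
go(.048,177,z=.293,rate=.15); go(.048,177,z=.20,rate=.15); f=[go(.048,177,rate=.06)]
f.append(go(.030,177))
for d in range(200,580,24): f.append(go(.030,d,rate=.1))
s=env.sense();print(s["t"],np.round(f,1),s["gripper_width"])
p,P=cloud("top");print(beads(p,P,C)); p2,P2=cloud("side"); print(beads(p2,P2,C))
cv2.imwrite("pics/a.png",cv2.resize(np.hstack([p[150:270,330:450],p2[230:350,270:390]])[:,:,::-1],None,fx=3,fy=3))
E
```

```text
15.825 [1.  1.3 1.2 1.4 2.3 1.4 1.1 1.7 1.  0.6 0.7 0.7 1.3 1.2 1.  1.4 1.5 1. ] 0.025177961882430426
[(array([ 0.5201, -0.1439,  0.0262]), np.int32(18))]
[(array([ 0.4649, -0.102 ,  0.0241]), np.int32(87)), (array([ 0.4211, -0.1486,  0.0248]), np.int32(88)), (array([ 0.519 , -0.1565,  0.0244]), np.int32(87)), (array([ 0.4802, -0.1916,  0.0257]), np.int32(20))]
```

View pics/a.png

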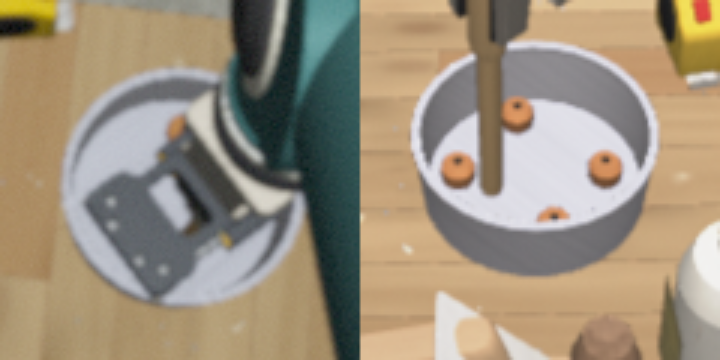

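The first loop drove the beads out towards the wall; in the right half (side view) they are at (516,113), (458,168), (604,167) and (553,215). A second loop at 38 mm radius pushes them further out without wedging them against the wall.

Run:
```python
from h import *
f=[go(.032,212),go(.038,222)]
for d in range(240,600,20): f.append(go(.038,d,rate=.1))
f.append(go(.03,580)); f.append(go(.02,580))
s=env.sense();print(s["t"],np.round(f,1),s["gripper_width"])
p2,P2=cloud("side"); print(beads(p2,P2,C))
a=np.array(s["ee_pos"]);env.movel([a[0],a[1],.293],rate=.15)
g=np.load("g.npy"); env.movel([.4317,.0930,.293],rate=.2)
s=env.sense();print(s["t"],s["ee_pos"])
p,P=cloud("top");B=np.array([b[0] for b in beads(p,P,C)]);print(B)
O=np.array([[.489,-.1342],[.4849,-.1653],[.4583,-.1224],[.4528,-.1659]])
print(np.round(np.linalg.norm(B[:,None,:2]-O,axis=2),3))
p,P=cloud("side"); e=[.4317,.093]
for lo,hi in ((.14,.18),(.18,.22)):
    m=(np.hypot(P[...,0]-e[0],P[...,1]-e[1])<.03)&(P[...,2]>lo)&(P[...,2]<hi); q=P[m]
    print(least_squares(lambda c:np.hypot(q[:,0]-c[0],q[:,1]-c[1])-.008,e,loss="soft_l1",f_scale=.002).x,len(q))
cv2.imwrite("pics/b.png",p[:,:,::-1])
```

```text
22.0417 [1.3 1.7 1.  0.9 1.8 1.6 0.9 1.  1.3 1.5 2.1 1.4 0.5 1.9 1.9 1.7 1.6 2.8
 1.  2.3 0.6 0.9] 0.025127672971690013
[(array([ 0.4488, -0.0943,  0.0245]), np.int32(34)), (array([ 0.5278, -0.1466,  0.024 ]), np.int32(91)), (array([ 0.4161, -0.1553,  0.0252]), np.int32(58))]
24.5 [0.4317273  0.09222501 0.29285774]
[[ 0.5264 -0.1398  0.025 ]
 [ 0.4885 -0.1982  0.0252]
 [ 0.4527 -0.0893  0.0251]
 [ 0.412  -0.1498  0.0252]]
[[0.038 0.049 0.07  0.078]
 [0.064 0.033 0.082 0.048]
 [0.058 0.083 0.034 0.077]
 [0.079 0.075 0.054 0.044]]
[0.42956522 0.09383851] 101
[0.42950245 0.09357999] 120
```

View pics/b.png

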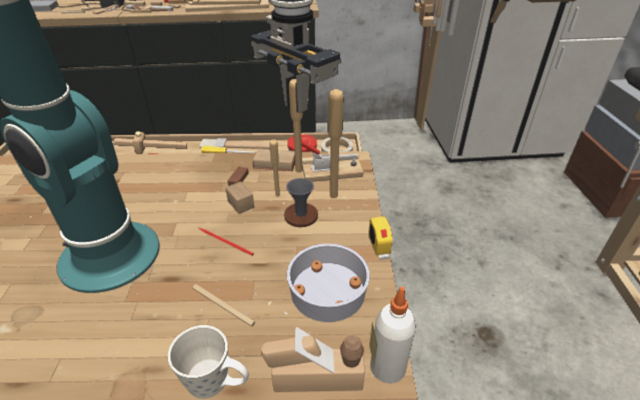

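All four beads lie near the pan wall, at about (317,266), (355,282), (300,290) and (341,302). Each is at least 33 mm from every original position. The rod hangs vertically over the stand, tip at about (298,172). Lowering it in.

Run:
```python
from h import *
g=np.load("g.npy")
env.movel([g[0],g[1],.293],rate=.1)
for z in (.25,.22,.20,.185,.175,g[2]+.002):
    env.movel([g[0],g[1],z],rate=.1); f=env.sense()["wrist_force"]; print(round(z,3),np.round(f,1))
    if np.linalg.norm(f)>15: break
else:
    effector.release(); env.pause(.3); s=env.sense(); print(s["t"],s["gripper_width"],np.round(s["wrist_force"],1))
    env.movel([g[0],g[1],.36],rate=.12); env.pause(.5)
    p,P=cloud("side"); print(fit_rod([P],[.432,.0934,.187])); print(env.sense()["t"])
    q=P[(np.hypot(P[...,0]-.432,P[...,1]-.0934)<.03)&(P[...,2]<.3)]; print("top z",np.nanmax(q[:,2]))
    p0,_=cloud("top")
    cv2.imwrite("pics/c.png",cv2.resize(np.hstack([p[110:330,210:410],p0[110:330,240:440]])[:,:,::-1],None,fx=2,fy=2))
```

```text
0.25 [ 0.6  0.3 -1.2]
0.22 [ 0.1 -0.4 -1.4]
0.2 [-0.1 -0.6 -0.2]
0.185 [ 0.  -1.  -1.3]
0.175 [-0.5 -0.1 -0.9]
0.17 [ 0.3  0.1 -0.8]
28.4 0.09183128242906065 [0.4 1.3 0. ]
(array([0.42946026, 0.09538764, 0.187     ]), array([3.51822267e-04, 1.25503035e-02, 9.99921180e-01]), 384, np.float64(0.8188700988647681))
30.6833
top z 0.22995513874973056
```

View pics/c.png

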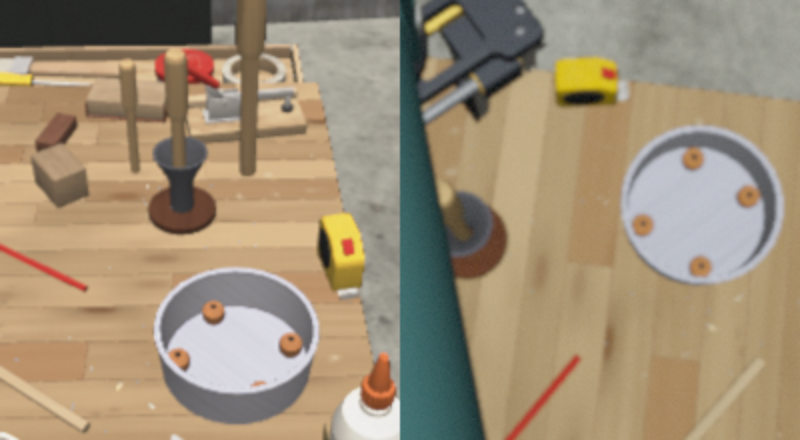

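The rod stands seated in its stand at (176,110), its top at z ≈ 0.23 as at the start. All four beads are in the pan near its wall, and the gripper is clear.

```bash
python3 -c "
from station import *
print(workorder.finish_job())"
```

```text
the job is handed in; nothing more can be done
None
```

The job is handed in at about 31 s: by my camera measurements every bead lies at least 33 mm from where any of them started, all four are still in the pan, and the rod is back in its stand.

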